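Seat the specimen bar and gauge the gap under the sprung foot

TASK

Push the white ceramic bar on the gauging fixture fully home, flat against both its side fence and its end stop. Then take the feeler gauge by its grip block and, with the blade lying flat on the bar, slide it squarely between the bar and the sprung foot until it drags snugly and the line across the blade is at the foot's front edge. Finish while still holding the gauge there, with the bar still home, and leave the box, crucible and tweezers alone.

Things in the scene. Friction and masses are not known exactly. Their poses are not given: they have to be found in the camera images.
- rig: Fixed gauging fixture; mm in its frame: origin on the table below the middle of the bar's home place, x = the way the blade goes in (roughly away from the robot), y towards the column, z up. Dark steel bed x -87..63, y -63..67, top z 12. Grey column x -18..18, y 38..62, z to 78; its arm (x -15..15, y -18..62, z 64..78) carries the sprung foot over the bar. Open at the -x and -y sides.
- fence (a point): Middle of the steel side fence's face, half way up: fixture x 0, y 20, z 19 mm. The face looks to fixture -y, is 78 mm long in x and 14 mm high. One long side of the bar belongs flat against it.
- stop (a point): Middle of the steel end stop's face, half way up: fixture x 45, y 0, z 19 mm. The face looks to fixture -x, is 30 mm wide and 14 mm high. The far end of the bar belongs against it.
- bar: Loose white ceramic bar 90 x 40 x 20 mm (x, y, z), about 250 g, lying on the bed 10 to 30 mm short of home in x and in y and a little askew. Origin at the centre of its underside, x along its length. Home: origin at (0, 0, 12 mm) in the fixture's frame, axes parallel; its top is then 32 mm over the table. It passes under the foot with 2 mm to spare.
- foot (a joint): Height in m of the steel foot, which slides straight up on the fixture's arm against a spring: 0 = at rest on its own stop (flat underside 34 mm over the table, 2 mm above the bar), at most 0.008. About 2.6 N start to lift it, 0.8 N more per mm. With the blade fully under it reads about 0.001.
- foot_front (a point): Middle of the foot's front (entry) edge: fixture x -18, y 0, z 40 mm. The foot is 36 mm long (x -18..18) and 26 mm wide (y -13..13); the first 12 mm of its underside slope down from z 40, at this point, to 34 as a lead-in. With the bar home, 27 mm of the bar stick out in front of it.
- gauge: Loose feeler gauge, about 110 g, standing upright on the table. Black grip block 44 x 20 x 50 mm (x, y, z); origin at the centre of its underside, z up. A level steel blade, 14 mm wide and 3 mm thick, runs 80 mm out of its +x face, its underside 10 mm above the block's; the last 8 mm thin from above to 1.6 mm. Grip the block across its 20 mm (y).
- gauge_tip (a point): Tip of the blade, middle of its lower edge: 102 mm along +x from the gauge's origin and 10 mm up.
- gauge_line (a point): Dark line across the blade, 27 mm behind the tip (75 mm along +x from the gauge's origin), at the blade's underside. At the right depth it lies at the foot's front edge (fixture x = -18 mm), the tip 9 mm past the foot's middle.
- sample_box: Bystander: clear open plastic box 85 x 65 x 28 mm, loose; origin at the centre of its underside.
- crucible: Bystander: small white ceramic crucible, 44 mm across, 40 mm tall, loose; origin at the centre of its underside.
- tweezers: Bystander: steel tweezers about 120 mm long lying flat, loose; origin near the middle.
Mind the look-alikes: they are no part of the job. What is shaped like the gauge but yellow is not meant.

How it is judged (in metres and radians):
On the way, in this order (a step that is already met when the one before it is completed fails the run):
1. the bar is home against fence and stop (x of bar in the frame of rig between -0.002 and 0.002 m and y of bar in the frame of rig between -0.002 and 0.002 m and z of bar in the frame of rig between 0.01 and 0.014 m and angle between the x axis of bar and the x axis of rig, either way round below 0.04 rad), for 0.2 s.
2. with the bar home, the blade's tip is under the middle of the foot and the foot bears on it (all of step 1 and x of gauge_tip in the frame of rig above -0.004 m and contact force between gauge and foot above 1 N), for 0.1 s.
At the end, for the whole second after the job is handed in: Bar home within 2 mm and 0.04 rad; blade between bar and foot, both bearing on it (1 to 15 N, 0.5 to 25 N), foot lifted 0.4 to 3 mm; line within 7 mm of the foot's front edge, 8 mm sideways, square within 0.12 rad, level within 0.08; block 15 to 30 mm over the table, still, gripped (all of step 1 and x of gauge_line in the frame of rig between -0.025 and -0.011 m and y of gauge_line in the frame of rig between -0.008 and 0.008 m and contact force between gauge and foot between 1 and 15 N and contact force between gauge and bar between 0.5 and 25 N and value of joint foot between 0.0004 and 0.003 m and angle between gauge's own z axis and vertical below 0.08 rad and angle between the x axis of gauge and the x axis of rig, either way round below 0.12 rad and contact force between the fingers and gauge above 2 N and linear speed of gauge below 0.01 m/s and height (world z) of gauge between 0.015 and 0.03 m); the arm keeps its last pose, push and grip.
It fails at once if a bystander was moved by more than 30 mm (distance of any of sample_box, crucible, tweezers from where it was at the start of the episode above 0.03 m).
It also fails if it takes over 72 s, if anything falls off the work surface, if the arm or the gripper's body presses on something with over 40 N, if the wrist force passes 120 N, or if a joint passes its speed limit or range.

ROBOT

A 6-joint arm with a two-finger parallel gripper is mounted at the origin on the work surface. World frame = base frame: x ahead of the robot, y to its left, z up, the work surface at z = 0. Lengths are in mm, angles in rad, forces in N, time in s.
With the tool pointing down it reaches from about 250 to 775 mm from the base axis. Payload 4 kg.
Tool frame: the origin (TCP) lies at the very end of the fingers, on their centre line; the grasp point (between the pads) lies 19 mm behind it; z points along the fingers, y is the direction in which the jaws open and shut (so a half turn about z gives the same grasp; the last joint's range is limited). The gripper opens to 94 mm and grips with 3 to 60 N. Pads are 16 mm wide; open, the fingers measure 119 mm over their backs; the gripper's body (75 mm by 177 mm) begins 78 mm behind the grasp point.
Start: joints at [-1.33, 0.087, 1.371, -0, 1.684, -0.103], TCP at [185.385, -517.835, 205.506] pointing down, gripper open.
Joint ranges: [-3.1, 3.1], [-0.76, 2.03], [0.27, 2.55], [-1.08, 4.22], [0.17, 2.65], [-2.57, 2.57]. Speed limits (rad/s): [2.79, 2.79, 3.14, 3.14, 3.14, 3.14].

INTERFACE

Orientations are given as a unit quaternion [w, x, y, z].
In Python, from rig import * gives the robot as it stands.
- The arm moves only by the tool step_arm, never from a script. Its argument "steps" is one flat list of numbers, 7 for each row, row after row: the shift along the tool's x, y, z in cm, then the turn, a rotation vector about the tool's x, y, z in rad, then the opening, from -1 (shut) to 1 (fully open). In form: [dx, dy, dz, ax, ay, az, claw, dx, dy, dz, ax, ay, az, claw, ...]. A call has 1 to 10 rows; each row is the pose to reach, as a shift and turn from the pose commanded when the call began, along the tool's axes at that moment; what a row does not reach only later rows make up. A row lasts 1/10 s, in which the tool goes at most 50 mm and 8.59 degrees, less where a joint would pass 70% of its speed; a pose out of reach is approached as far as the arm can. A call with a gripper value outside its range is refused whole. The fingers move at their own pace and stop on an object; "force" is the grip in N (left out, the last holds). Time passes only in rows, so rows that repeat a pose let the fingers close. It gives the time, the measured TCP pose, the force and the opening at its end, in the units of the state.
- get_state(): the state, without advancing time (a new reading comes with each control period).
- camera(name): name is "scene" or "top" or "wrist"; returns a dict with "img" (480x640x3 uint8, blue, green, red), "intrinsics" (3x3 intrinsics, pixels), "position" and "attitude" of the camera in the world. Camera axes: x right, y up, looking along -z (the intrinsics and any distortion apply to the point x, -y, -z); pixel columns grow to the right and rows downward; lengths in mm; the calibration is good to about 2 mm. A picture is of the moment at which its call begins. There is no depth.
- close_job(): hands the job in, once; it reports no verdict.
The state is a dict: "clock": time; "joint_positions": joint angles; "joint_vel": joint speeds; "joint_torque": joint torques, N m; "eef_pos": TCP position; "orientation": TCP orientation; "ft_force": force on the tool from outside, world axes, zero at the start; "wrist_torque": the same for the moment, N m; "finger_gap": opening from 0.0 (shut) to 1.0 (fully open).
Only numpy, scipy, OpenCV 4.12 (cv2) and the standard library are available. Lean on these libraries where they do the work, as an engineer would, in place of code of your own. Each camera call takes 0.05 s, during which the arm holds its last target.

## Working session

There is one attempt and no reset: what is moved stays moved. The work goes in short steps, Python scripts to look and compute and a tool call to move; the robot and the scene stay as the last step left them, time stands still between calls to the robot, and variables do not carry over. Pictures are saved under pics/ and viewed, and the job is handed in when it is done.

Besides the shell and the picture viewer there is one more tool, called after "Emit:" as name(argument=value, ...) on one line, values as JSON. step_arm: Moves the arm, as the interface text tells. Its arguments: {"type":"object","properties":{"steps":{"type":"array"},"force":{"type":"number"}},"required":["steps"]}

```bash
mkdir -p pics; ls; python3 - <<'E'
from rig import *
import cv2
print(get_state())
for n in ["scene","top","wrist"]:
    c=camera(n); cv2.imwrite(f"pics/{n}0.png",c["img"]); print(n,c["intrinsics"],c["position"],c["attitude"],[k for k in c])
E
```

```text
pics
{'clock': 0.0, 'joint_positions': array([-1.33007321e+00,  8.79805939e-02,  1.37225251e+00,  1.14339688e-05,
        1.68364071e+00, -1.03075834e-01]), 'joint_vel': array([ 7.09452417e-04, -1.84116053e-05,  2.47599661e-05, -1.08005336e-04,
       -2.26208703e-03, -5.67291722e-04]), 'joint_torque': array([-2.12682258e-03, -3.40186250e+01, -3.02430224e+01,  7.15749850e-02,
        3.29425279e-02, -1.91505642e-04]), 'eef_pos': array([ 185.26297716, -517.25892825,  204.29111635]), 'orientation': array([-1.13827386e-03,  9.85260882e-01,  1.71054652e-01, -7.27692408e-05]), 'ft_force': array([-0.38122926,  0.03689036, -0.6877558 ]), 'wrist_torque': array([0.02974434, 0.02746324, 0.05034941]), 'finger_gap': 1.0006974092763792}
scene [[472.11570727   0.         319.16365064]
 [  0.         472.11570727 244.78794468]
 [  0.           0.           1.        ]] [1131.61795615  353.36707419  845.84782162] [0.45785476 0.17861612 0.30219499 0.81678852] ['img', 'intrinsics', 'position', 'attitude']
top [[599.80121441   0.         316.73280425]
 [  0.         599.80121441 235.64063073]
 [  0.           0.           1.        ]] [ 361.21033434   -3.12694335 1112.68636588] [ 0.71380213  0.07068847 -0.06044189 -0.69414439] ['img', 'intrinsics', 'position', 'attitude']
wrist [[418.70302591   0.         326.69407424]
 [  0.         418.70302591 242.96643821]
 [  0.           0.           1.        ]] [ 263.6106331  -489.86895515  383.91531484] [ 0.80926522 -0.11549892  0.08292591 -0.5699764 ] ['img', 'intrinsics', 'position', 'attitude']
```

View pics/top0.png

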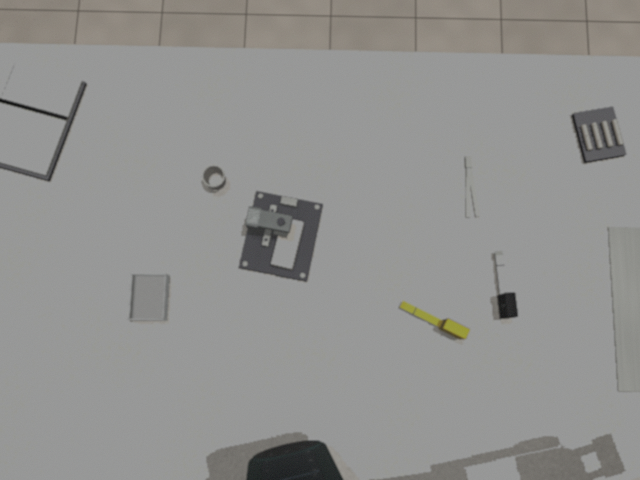

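View pics/scene0.png

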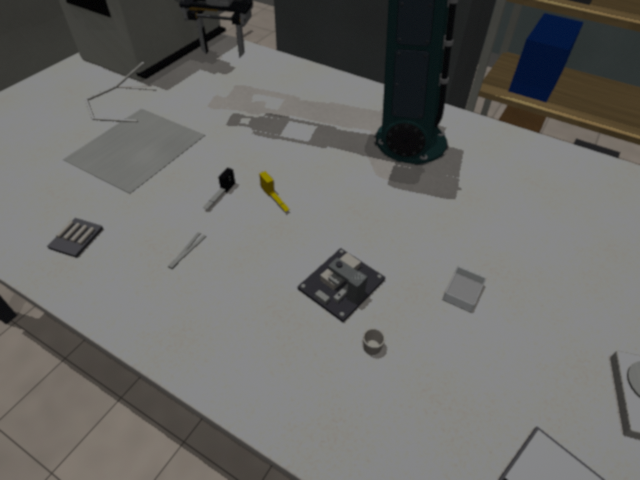

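View pics/wrist0.png

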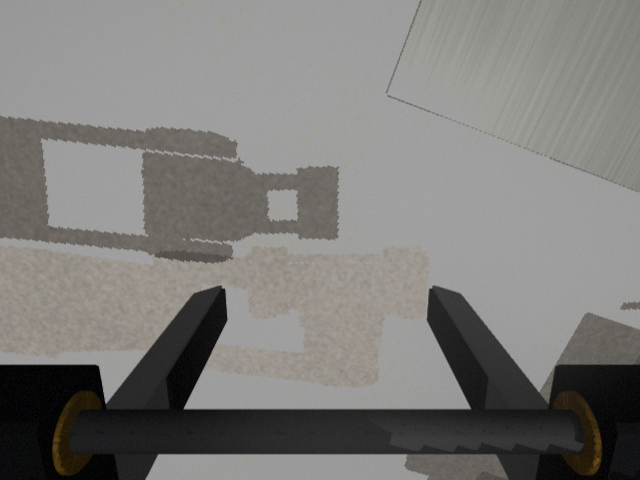

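The top view shows the fixture near px (281,236), with the bar as the white patch at (288,245). The black gauge block is at (508,305) with its blade running up to (498,255). Possible mix-ups for the gauge are the yellow one at (435,320), the tweezers at (470,188) and the vial rack at (600,135). I choose the black one at (508,305) and will check it in a close crop.

```bash
python3 - <<'E'
import cv2,numpy as np
t=cv2.imread("pics/top0.png")
a=cv2.resize(t[180:290,225:335],(600,600),interpolation=cv2.INTER_CUBIC)
b=cv2.resize(t[240:330,480:530],(200*1,360),interpolation=cv2.INTER_CUBIC)
o=np.zeros((600,800,3),np.uint8);o[:,:600]=a;o[:360,600:]=b
cv2.imwrite("pics/crop0.png",o)
E
```

```text
(no output)
```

View pics/crop0.png

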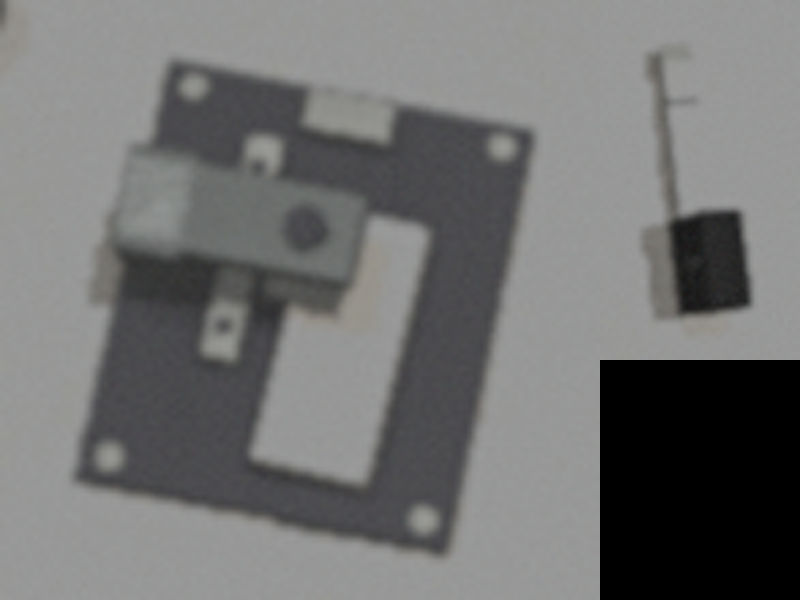

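```bash
cat > h.py <<'E'
import cv2,numpy as np
from scipy.spatial.transform import Rotation as R
def q2R(q): return R.from_quat([q[1],q[2],q[3],q[0]]).as_matrix()
def ray(c,uv,z):
    K=c["intrinsics"]; M=q2R(c["attitude"]); p=np.array(c["position"])
    u,v=uv; d=M@np.array([(u-K[0,2])/K[0,0],-(v-K[1,2])/K[1,1],-1.])
    return p+d*(z-p[2])/d[2]
def proj(c,P):
    K=c["intrinsics"]; M=q2R(c["attitude"]); q=M.T@(np.asarray(P,float)-c["position"])
    return np.array([K[0,2]+K[0,0]*q[0]/-q[2],K[1,2]+K[1,1]*(-q[1])/-q[2]])
E
python3 - <<'E'
from rig import *
from h import *
c=camera("top"); s=camera("scene")
f=lambda x,y:(225+(x+.5)/5.4545-.5,180+(y+.5)/5.4545-.5)
cs={'farleft(+x,+y)':(172,60),'TR(+x,-y)':(533,130),'BR(-x,-y)':(447,555),'BL':(77,480)}
P=[ray(c,f(*v),12)[:2] for v in cs.values()]
fx=np.array([[63,67],[63,-63],[-87,-63],[-87,67]],float)
# rigid fit
P=np.array(P);a=fx-fx.mean(0);b=P-P.mean(0)
th=np.arctan2((a[:,0]*b[:,1]-a[:,1]*b[:,0]).sum(),(a*b).sum())
Rm=np.array([[np.cos(th),-np.sin(th)],[np.sin(th),np.cos(th)]]);t=P.mean(0)-Rm@fx.mean(0)
print(th,t,(P-(fx@Rm.T+t)).round(1))
for n,z,pts in [("bar top",32,[(430,228),(372,487),(248,460)])]:
    for p in pts:
        w=ray(c,f(*p),z)[:2]; print(n,w,Rm.T@(w-t))
# gauge block dark contour in top
hsv=cv2.cvtColor(c["img"],cv2.COLOR_BGR2HSV)
m=(hsv[...,2]<45).astype(np.uint8);m[:240]=0;m[330:]=0;m[:,:480]=0;m[:,530:]=0
k,_=cv2.findContours(m,0,2)
for q in k:
  if cv2.contourArea(q)>30:
    r=cv2.minAreaRect(q);bx=cv2.boxPoints(r);print(r);print([ray(c,x,50)[:2].round(1) for x in bx],)
    print(ray(c,r[0],50))
g=lambda x,y:(480+(x-600+.5)/4-.5,240+(y+.5)/4-.5)
for p in [(655,52),(672,218),(676,218),(709,212)]: print(p,ray(c,g(*p),13))
for n,p in [("box",(150,298)),("cruc",(215,180)),("tw",(470,188)),("yel",(435,320))]: print(n,ray(c,p,10).round(0))
i=s["img"][220:350,280:410];cv2.imwrite("pics/s1.png",np.hstack([cv2.resize(i,(400,400),interpolation=2),cv2.resize(s["img"][155:225,190:260],(400,400),interpolation=2)]))
E
```

```text
-0.1696232792981927 [578.2051563   78.84133193] [[-0.  -0.9]
 [ 0.2  1.1]
 [-0.1  0.8]
 [-0.  -1. ]]
bar top [590.06318523  40.85529781] [ 18.10030981 -35.43910867]
bar top [501.49038224  57.24074953] [-71.9673798  -34.24088148]
bar top [509.41589875  98.93090796] [-71.19336617   8.18887253]
((506.8385009765625, 305.207763671875), (22.946426391601562, 16.00048065185547), 82.87498474121094)
[array([ 463. , -306.5]), array([ 467.3, -334.5]), array([ 427.5, -338.2]), array([ 423.3, -310.4])]
[ 445.21865466 -322.43297281   50.        ]
(655, 52) [ 544.39573367 -311.59303539   13.        ]
(672, 218) [ 467.84357432 -317.38939198   13.        ]
(676, 218) [ 467.89445533 -319.20785466   13.        ]
(709, 212) [ 471.05442444 -334.28773129   13.        ]
box [443. 319.  10.]
cruc [671. 213.  10.]
tw [ 668. -271.   10.]
yel [ 418. -204.   10.]
```

View pics/s1.png

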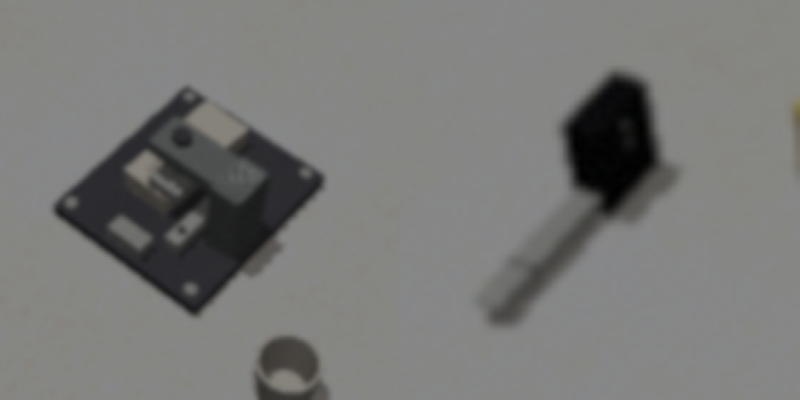

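The crop confirms the black grip block with its pale blade and dark line near (502,265) in the top view. The fixture fits a rigid rectangle within about 1 mm: origin (578,79), yaw -0.17. The bar is at about (-26.5,-14) in the fixture frame. Next I work out the approach.

```bash
cat >> h.py <<'E'
TH=-0.1696;T0=np.array([578.2,78.8])
RM=np.array([[np.cos(TH),-np.sin(TH)],[np.sin(TH),np.cos(TH)]])
def f2w(x,y,z): return np.r_[RM@[x,y]+T0,z]
def w2f(w): return np.r_[RM.T@(np.asarray(w)[:2]-T0),w[2]]
def go(st,P,yaw):
    """shift (cm, tool axes) and rotvec to P with tool x at yaw, pointing down"""
    M=q2R(st["orientation"]); d=M.T@(np.asarray(P)-st["eef_pos"])/10
    G=R.from_euler('z',yaw).as_matrix()@np.diag([1,-1,-1.])
    return d.round(2),R.from_matrix(M.T@G).as_rotvec().round(3)
E
python3 - <<'E'
from rig import *
from h import *
st=get_state();P=f2w(-28,-75,120);print(P,go(st,P,TH))
E
```

```text
[537.94262627   9.60213977 120.        ] (array([ 50.97, -37.74,   8.54]), array([-0.001,  0.   ,  0.513]))
```

Emit:
step_arm(steps=[51, -37.7, 6, 0, 0, 0.513, -1, 51, -37.7, 6, 0, 0, 0.513, -1, 51, -37.7, 6, 0, 0, 0.513, -1, 51, -37.7, 6, 0, 0, 0.513, -1, 51, -37.7, 6, 0, 0, 0.513, -1, 51, -37.7, 6, 0, 0, 0.513, -1, 51, -37.7, 6, 0, 0, 0.513, -1, 51, -37.7, 6, 0, 0, 0.513, -1, 51, -37.7, 6, 0, 0, 0.513, -1, 51, -37.7, 6, 0, 0, 0.513, -1], force=20)

```text
clock: 1.25
eef_pos: [460.0, -107.5, 159.0]
orientation: [0.0, 0.996, -0.084, 0.0]
ft_force: [0.8, -0.7, 0.6]
finger_gap: 0.185
```

```bash
python3 - <<'E'
from rig import *
from h import *
st=get_state();P=f2w(-28,-75,120);print(st["eef_pos"],go(st,P,TH),st["joint_positions"])
E
```

```text
[ 460.03603374 -107.45019439  159.00205052] (array([  5.7 , -12.85,   3.9 ]), array([ 0.   , -0.001,  0.   ])) [-3.49377883e-01 -7.36060164e-02  1.62452760e+00 -2.34504692e-04
  1.58969654e+00  1.39059657e+00]
```

Emit:
step_arm(steps=[5.7, -12.85, 3.9, 0, 0, 0, -1, 5.7, -12.85, 3.9, 0, 0, 0, -1, 5.7, -12.85, 3.9, 0, 0, 0, -1, 5.7, -12.85, 3.9, 0, 0, 0, -1, 5.7, -12.85, 3.9, 0, 0, 0, -1])

```text
clock: 1.75
eef_pos: [536.7, 8.3, 119.2]
orientation: [0.0, 0.997, -0.083, -0.001]
ft_force: [0.0, -0.9, 1.0]
finger_gap: 0.003
```

```bash
python3 - <<'E'
from rig import *
from h import *
st=get_state();P=f2w(-28,-65,20);print(w2f(st["eef_pos"]),go(st,P,TH),st["joint_positions"],st["ft_force"])
c=camera("wrist");cv2.imwrite("pics/w1.png",c["img"])
E
```

```text
[-28.99680897 -76.47829262 119.15407635] (array([ 0.12, -1.16,  9.91]), array([0.001, 0.002, 0.003])) [-8.96520523e-02  9.25656932e-02  1.53701489e+00 -7.63572570e-04
  1.51404373e+00  1.64827729e+00] [ 0.03925411 -0.93163089  0.98420885]
```

View pics/w1.png

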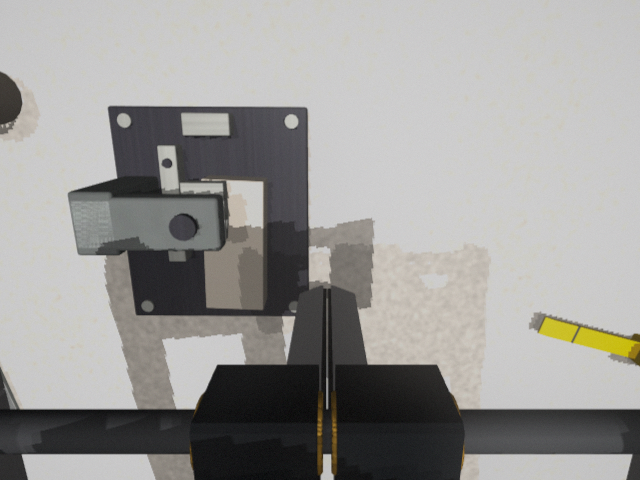

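The wrist view shows the bed's corners at (108,107), (307,107), (309,316) and (134,316). The bar's right edge runs from (265,181) to (267,311), and its lower-left corner is at (205,310). I check these against the fit.

```bash
python3 - <<'E'
from rig import *
from h import *
c=camera("wrist")
for p,z in [((108,107),12),((307,107),12),((309,316),12),((134,316),12),((265,181),32),((267,311),32),((205,310),32)]: print(p,w2f(ray(c,p,z)).round(1))
E
```

```text
(108, 107) [62.3 65.7 12. ]
(307, 107) [ 62.3 -64.2  12. ]
(309, 316) [-87.6 -63.7  12. ]
(134, 316) [-87.6  68.2  12. ]
(265, 181) [ 16.9 -37.7  32. ]
(267, 311) [-73.9 -35.4  32. ]
(205, 310) [-73.1   7.9  32. ]
```

Emit:
step_arm(steps=[0.1, -1.2, 5, 0.001, 0.002, 0.003, -1, 0.1, -1.2, 9.5, 0.001, 0.002, 0.003, -1, 0.1, -1.2, 9.9, 0.001, 0.002, 0.003, -1, 0.1, -1.2, 9.9, 0.001, 0.002, 0.003, -1, 0.1, -1.2, 9.9, 0.001, 0.002, 0.003, -1])

```text
clock: 2.35
eef_pos: [542.1, 18.3, 24.1]
orientation: [-0.0, 0.996, -0.087, 0.004]
ft_force: [0.7, 0.6, -0.1]
finger_gap: 0.002
```

```bash
python3 - <<'E'
from rig import *
from h import *
st=get_state();P=f2w(-30,-32.5,20);print(w2f(st["eef_pos"]),go(st,P,TH),st["ft_force"])
E
```

```text
[-25.3514895  -65.70503481  24.05947803] (array([-0.48, -3.32,  0.41]), array([-0.001, -0.007, -0.004])) [ 0.65785544  0.64326162 -0.10644813]
```

Emit:
step_arm(steps=[-0.3, -0.6, 0.3, 0, 0, 0, -1, -0.3, -1.2, 0.3, 0, 0, 0, -1, -0.3, -1.7, 0.3, 0, 0, 0, -1, -0.3, -2.1, 0.3, 0, 0, 0, -1, -0.3, -2.5, 0.3, 0, 0, 0, -1, -0.3, -2.8, 0.3, 0, 0, 0, -1, -0.3, -2.8, 0.3, 0, 0, 0, -1])

```text
clock: 3.05
eef_pos: [542.3, 47.8, 18.2]
orientation: [-0.0, 0.996, -0.086, 0.001]
ft_force: [0.8, -2.8, 2.2]
finger_gap: 0.004
```

```bash
python3 - <<'E'
from rig import *
from h import *
st=get_state();P=f2w(-30,-32.5,20);print(w2f(st["eef_pos"]),go(st,P,TH),st["ft_force"])
c=camera("wrist");cv2.imwrite("pics/w2.png",c["img"])
E
```

```text
[-30.13830892 -36.64086842  18.16622418] (array([ 0.01, -0.41, -0.18]), array([-0.001, -0.003, -0.002])) [ 0.78930488 -2.75950877  2.23199746]
```

View pics/w2.png

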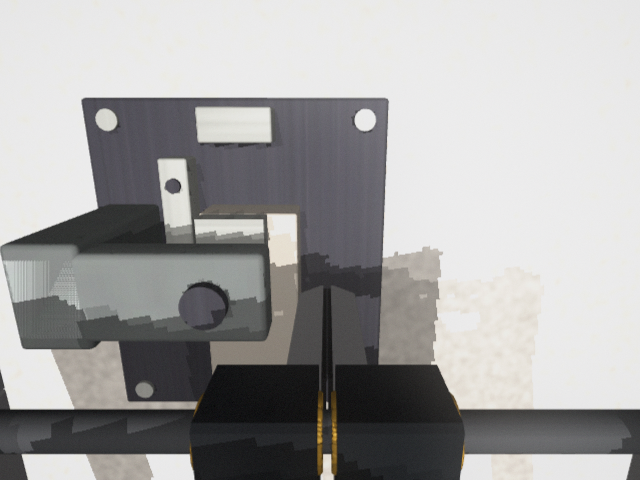

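The bar has moved towards the fence, with its edge now at (298,240), and about 4 mm remain. I press on, watching the force.

Emit:
step_arm(steps=[0, -0.2, -0.1, 0, 0, 0, -1, 0, -0.4, -0.1, 0, 0, 0, -1, 0, -0.5, -0.1, 0, 0, 0, -1, 0, -0.5, -0.1, 0, 0, 0, -1])

```text
clock: 3.5
eef_pos: [542.1, 52.6, 18.4]
orientation: [-0.0, 0.996, -0.086, 0.0]
ft_force: [0.1, -1.1, -0.6]
finger_gap: 0.005
```

```bash
python3 - <<'E'
from rig import *
from h import *
st=get_state();print(w2f(st["eef_pos"]),RM.T@st["ft_force"][:2],st["ft_force"])
E
```

```text
[-31.14243955 -31.90306312  18.35021231] [ 0.26871381 -1.11633537] [ 0.07643427 -1.14567429 -0.62777628]
```

Emit:
step_arm(steps=[0, -0.1, 0, 0, 0, 0, -1, 0, -0.2, 0, 0, 0, 0, -1, 0, -0.2, 0, 0, 0, 0, -1])

```text
clock: 3.8
eef_pos: [542.2, 52.7, 18.5]
orientation: [0.001, 0.996, -0.086, 0.0]
ft_force: [-2.4, -6.2, -0.6]
finger_gap: 0.005
```

```bash
python3 - <<'E'
from rig import *
from h import *
st=get_state();print(w2f(st["eef_pos"]),RM.T@st["ft_force"][:2],st["ft_force"])
c=camera("wrist");cv2.imwrite("pics/w3.png",c["img"])
c=camera("top");cv2.imwrite("pics/t3.png",cv2.resize(c["img"][180:290,225:335],(600,600),interpolation=2))
E
```

```text
[-31.04768144 -31.81498938  18.54807496] [-1.36417016 -6.47479334] [-2.43746562 -6.15163965 -0.60659798]
```

View pics/w3.png

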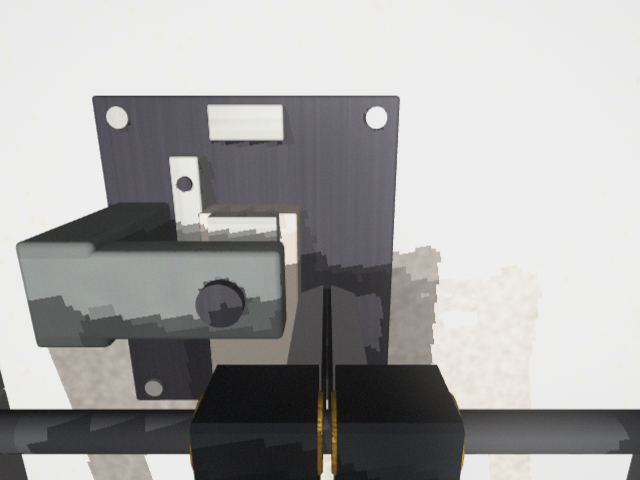

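View pics/t3.png

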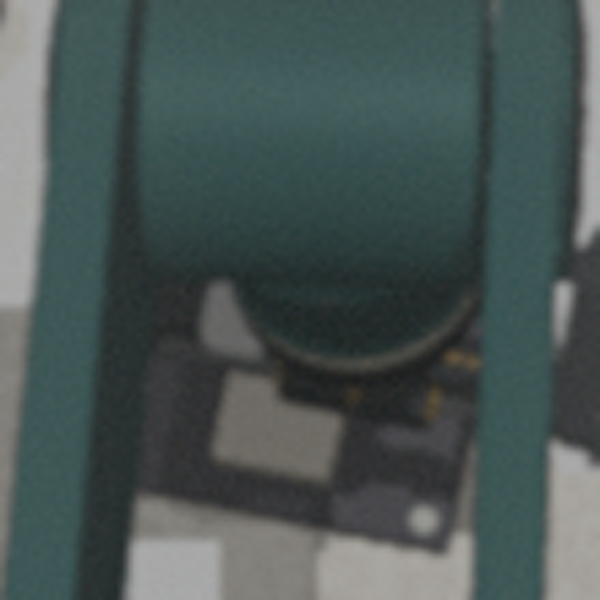

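Force is 6.5 N and y has stalled, so the bar is on the fence. Now I back off and go round to the -x end.

Emit:
step_arm(steps=[0, 3, -0.1, 0, 0, 0, -1, -3.5, 3.5, -0.1, 0, 0, 0, -1, -7.3, 2.5, -0.1, 0, 0, 0, -1, -7.3, -1, -0.1, 0, 0, 0, -1, -7.3, -3.2, -0.1, 0, 0, 0, -1, -7.3, -3.2, -0.1, 0, 0, 0, -1, -7.3, -3.2, -0.1, 0, 0, 0, -1])

```text
clock: 4.6
eef_pos: [477.0, 98.9, 20.2]
orientation: [-0.001, 0.996, -0.085, 0.001]
ft_force: [0.1, -0.4, -0.2]
finger_gap: 0.003
```

```bash
python3 - <<'E'
from rig import *
from h import *
st=get_state();P=f2w(-54,-1,20);print(w2f(st["eef_pos"]),go(st,P,TH),st["ft_force"])
c=camera("wrist");cv2.imwrite("pics/w4.png",c["img"])
E
```

```text
[-103.17569542    2.69162506   20.210572  ] (array([4.92, 0.36, 0.03]), array([-0.001, -0.003, -0.001])) [ 0.08776872 -0.35825316 -0.18221064]
```

View pics/w4.png

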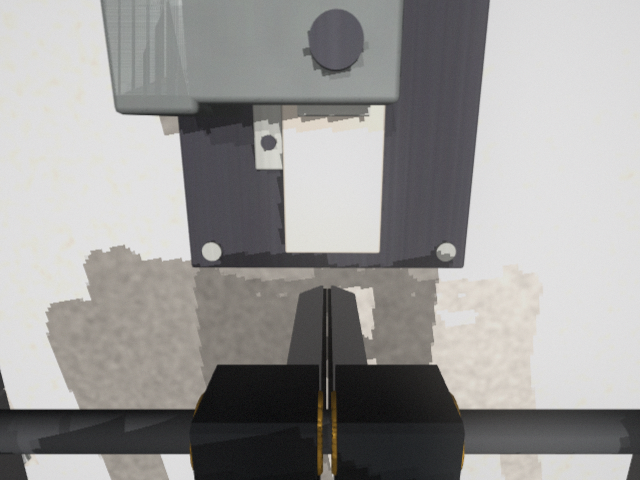

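The bar lies flat along the fence, its near end running from (285,252) to (380,252). Now I push in +x.

Emit:
step_arm(steps=[1, 0.3, 0.05, 0, 0, 0, -1, 2, 0.3, 0.05, 0, 0, 0, -1, 2.6, 0.3, 0.05, 0, 0, 0, -1, 3.1, 0.3, 0.05, 0, 0, 0, -1, 3.6, 0.3, 0.05, 0, 0, 0, -1, 4, 0.3, 0.05, 0, 0, 0, -1, 4.4, 0.3, 0.05, 0, 0, 0, -1, 4.6, 0.3, 0.05, 0, 0, 0, -1, 4.6, 0.3, 0.05, 0, 0, 0, -1])

```text
clock: 5.55
eef_pos: [520.4, 86.8, 19.3]
orientation: [0.0, 0.996, -0.086, -0.001]
ft_force: [-4.4, -1.3, 3.4]
finger_gap: 0.007
```

```bash
python3 - <<'E'
from rig import *
from h import *
st=get_state();P=f2w(-53,-1,20);print(w2f(st["eef_pos"]),go(st,P,TH),RM.T@st["ft_force"][:2])
E
```

```text
[-58.32441072  -1.89385032  19.26943697] (array([ 0.53, -0.09, -0.07]), array([ 0.   ,  0.002, -0.004])) [-4.08946368 -2.00381666]
```

Emit:
step_arm(steps=[0.2, 0, -0.05, 0, 0, 0, -1, 0.35, 0, -0.05, 0, 0, 0, -1, 0.5, 0, -0.05, 0, 0, 0, -1, 0.5, 0, -0.05, 0, 0, 0, -1])

```text
clock: 5.95
eef_pos: [522.8, 86.4, 19.3]
orientation: [0.0, 0.996, -0.086, -0.004]
ft_force: [-11.4, -0.2, 7.2]
finger_gap: 0.006
```

```bash
python3 - <<'E'
from rig import *
from h import *
st=get_state();P=f2w(-53,-1,20);print(w2f(st["eef_pos"]),go(st,P,TH),RM.T@st["ft_force"][:2])
E
```

```text
[-55.92809581  -1.88414277  19.25807082] (array([ 0.29, -0.09, -0.08]), array([ 0.001,  0.008, -0.003])) [-11.17441047  -2.06685278]
```

```bash
python3 - <<'E'
from rig import *
from h import *
c=camera("wrist");cv2.imwrite("pics/w5.png",c["img"])
for z in(32,):
  for p in [(-45,-20),(-45,20),(-10,-20)]: print(p,proj(c,f2w(*p,z)))
c=camera("scene");cv2.imwrite("pics/s5.png",cv2.resize(c["img"][220:350,280:410],(600,600),interpolation=2))
E
```

```text
(-45, -20) [369.44757873 294.64967931]
(-45, 20) [276.5262773 294.9741153]
(-10, -20) [371.67557848 215.2584743 ]
```

View pics/w5.png

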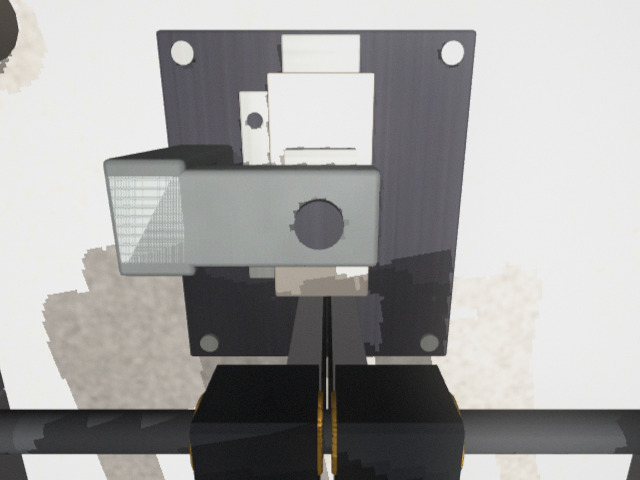

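View pics/s5.png

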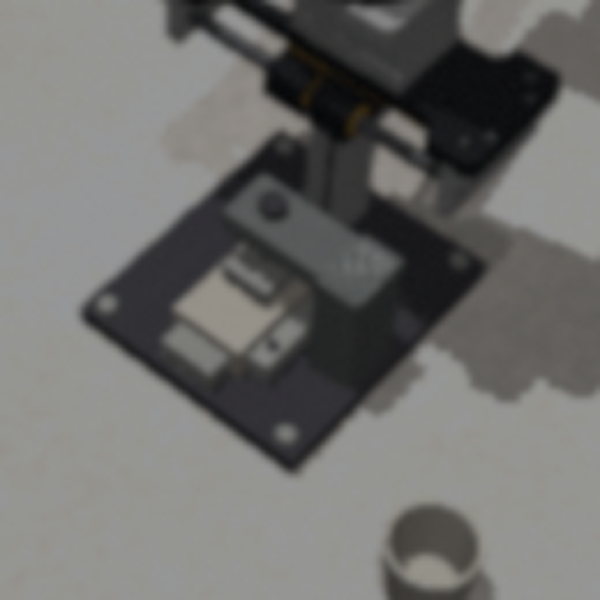

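The bar's near edge is at row 295 (predicted 294.6). Its far end meets the stop at row 73 and its left side meets the fence at column 268, so it looks home. The contact force was 11 N. I retreat and head for the gauge.

```bash
python3 - <<'E'
from rig import *
from h import *
st=get_state();print(w2f(st["eef_pos"]),go(st,[420,-327,150],0.08),RM.T@st["ft_force"][:2])
E
```

```text
[-55.95157856  -1.88578623  19.2415169 ] (array([ -3.12,  42.5 , -13.01]), array([-0.   ,  0.008, -0.253])) [-11.27947883  -2.21139692]
```

Emit:
step_arm(steps=[-3, 0, 0, 0, 0, 0, -1, -5, 0, -4, 0, 0, 0, -1, -5, 0, -9, 0, 0, 0, -1, -4, 5, -13, 0, 0, -0.1, 0, -3.1, 42.5, -13, 0, 0.005, -0.253, 0, -3.1, 42.5, -13, 0, 0.005, -0.253, 0, -3.1, 42.5, -13, 0, 0.005, -0.253, 0, -3.1, 42.5, -13, 0, 0.005, -0.253, 0, -3.1, 42.5, -13, 0, 0.005, -0.253, 0, -3.1, 42.5, -13, 0, 0.005, -0.253, 0])

```text
clock: 7.05
eef_pos: [436.5, -237.1, 148.0]
orientation: [0.001, 0.999, 0.04, 0.005]
ft_force: [0.6, 1.3, 0.7]
finger_gap: 0.496
```

```bash
python3 - <<'E'
from rig import *
from h import *
st=get_state();print(st["eef_pos"],go(st,[420,-327,150],0.08),st["finger_gap"])
E
```

```text
[ 436.47129783 -237.14981809  147.9568598 ] (array([-2.36,  8.82, -0.21]), array([ 0.002, -0.01 ,  0.   ])) 0.49610778180267673
```

Emit:
step_arm(steps=[-2.4, 8.8, -0.2, 0, -0.005, 0, 0, -2.4, 8.8, -0.2, 0, -0.005, 0, 0, -2.4, 8.8, -0.2, 0, -0.005, 0, 0, -2.4, 8.8, -0.2, 0, -0.005, 0, 0])

```text
clock: 7.45
eef_pos: [419.4, -325.1, 149.0]
orientation: [-0.0, 0.999, 0.039, 0.001]
ft_force: [0.2, 0.3, 0.2]
finger_gap: 0.501
```

```bash
python3 - <<'E'
from rig import *
from h import *
c=camera("wrist");st=get_state();print(st["eef_pos"],st["orientation"])
cv2.imwrite("pics/w6.png",c["img"])
t=camera("top");cv2.imwrite("pics/t6.png",cv2.resize(t["img"][180:290,225:335],(600,600),interpolation=2))
for p,z in[((-45,-20),32),((-45,20),32),((0,-20),32),((45,-20),32)]: print(p,(proj(t,f2w(*p,z))-[225,180]+.5)*5.4545)
E
```

```text
[ 419.67854057 -323.98383598  149.06609074] [-1.17632106e-04  9.99198687e-01  4.00006270e-02  1.38574381e-03]
(-45, -20) [347.45961622 400.73566103]
(-45, 20) [230.71826108 377.67849377]
(0, -20) [374.94522796 271.32704012]
(45, -20) [402.0323118 143.7947808]
```

View pics/w6.png

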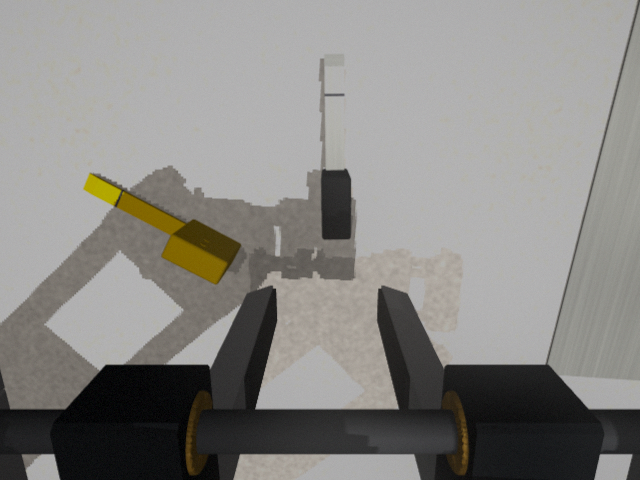

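View pics/t6.png

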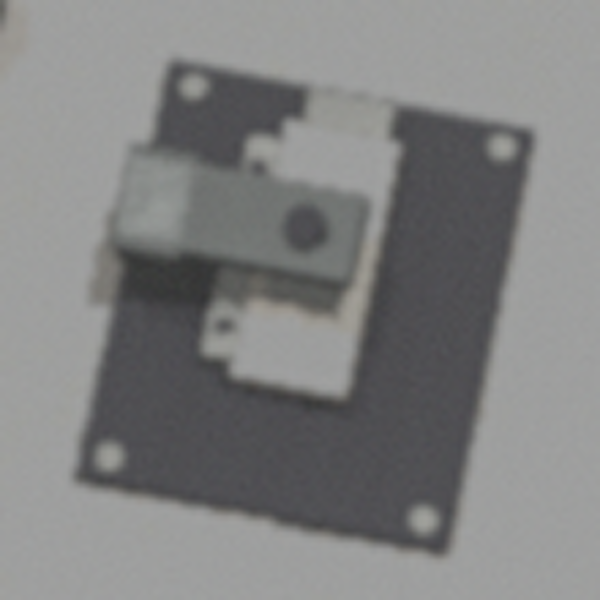

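In the top view the bar's corners at (349,403), (229,378) and (402,143) sit on the predicted home corners. The wrist view shows the gauge tip at (334,55), the line at (334.5,95) and the block from (322,170) to (349,238).

```bash
python3 - <<'E'
from rig import *
from h import *
c=camera("wrist");st=get_state();im=c["img"]
m=(im.max(2)<50).astype(np.uint8);m[:150]=0;m[255:]=0;m[:,:300]=0;m[:,365:]=0
k,_=cv2.findContours(m,0,2);q=max(k,key=cv2.contourArea);r=cv2.minAreaRect(q);print(r,[ray(c,x,50)[:2].round(1) for x in cv2.boxPoints(r)])
a=ray(c,(334,55),11.6);l=ray(c,(334.7,95),13);b=ray(c,(335.5,168),13)
print(a,l,b,"yaw",np.arctan2(a[1]-b[1],a[0]-b[0]), np.linalg.norm((a-l)[:2]))
cv2.imwrite("pics/w6c.png",cv2.resize(im[40:250,280:400],(456,798),interpolation=2))
print(st["eef_pos"],go(st,[440,-327,8],.08))
E
```

```text
((338.9999694824219, 204.49996948242188), (68.99998474121094, 27.999996185302734), 90.0) [array([ 471.2, -317.8]), array([ 472.7, -336.2]), array([ 425.6, -340.9]), array([ 424.1, -321.6])]
[ 546.78426471 -317.89381064   11.6       ] [ 520.47318116 -320.63010429   13.        ] [ 469.23126947 -325.65210246   13.        ] yaw 0.0997068541149305 26.452985092640095
[ 419.8985125  -322.87934962  149.25405988] (array([ 1.93,  0.57, 14.13]), array([ 0.   , -0.003,  0.002]))
```

View pics/w6c.png

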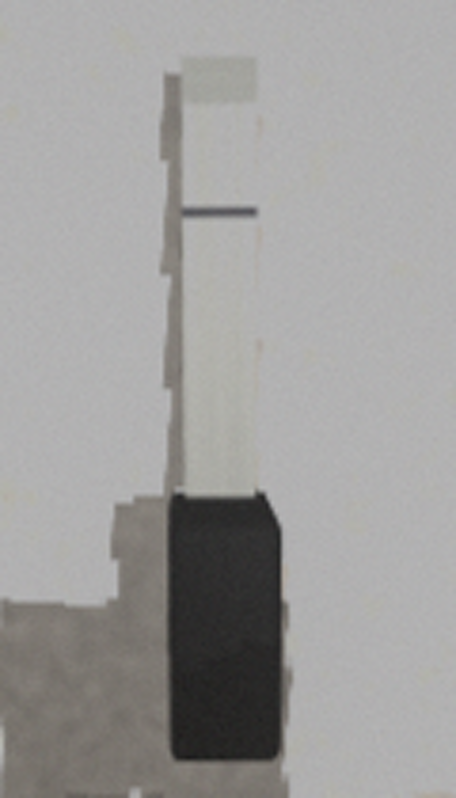

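```bash
python3 - <<'E'
from rig import *
from h import *
st=get_state();print(st["eef_pos"],st["joint_vel"].round(3),go(st,[445,-328.3,9],.095))
E
```

```text
[ 419.8985125  -322.87934962  149.25405988] [ 0.011 -0.007  0.006 -0.003  0.001 -0.001] (array([ 2.42,  0.75, 14.03]), array([ 0.   , -0.003, -0.013]))
```

Emit:
step_arm(steps=[2.4, 0.7, 3, 0, 0, -0.013, 0, 2.4, 0.7, 6, 0, 0, -0.013, 0, 2.4, 0.7, 8, 0, 0, -0.013, 0, 2.4, 0.7, 8, 0, 0, -0.013, 0, 2.4, 0.7, 8, 0, 0, -0.013, 0])

```text
clock: 8.1
eef_pos: [444.6, -327.9, 69.8]
orientation: [0.0, 0.999, 0.048, 0.001]
ft_force: [0.0, 0.9, 0.2]
finger_gap: 0.502
```

```bash
python3 - <<'E'
from rig import *
from h import *
st=get_state();print(st["eef_pos"],st["joint_vel"].round(3),go(st,[445,-328.3,9],.095))
E
```

```text
[ 444.5779194  -327.883852     69.75103916] [-0.008 -0.02  -0.036 -0.002 -0.001  0.   ] (array([0.02, 0.04, 6.08]), array([ 0.   , -0.002,  0.001]))
```

Emit:
step_arm(steps=[0, 0.03, 2.5, 0, 0, 0, 0, 0, 0.03, 4.5, 0, 0, 0, 0, 0, 0.03, 5.9, 0, 0, 0, 0, 0, 0.03, 5.9, 0, 0, 0, 0, 0, 0.03, 5.9, 0, 0, 0, 0, 0, 0.03, 5.9, 0, 0, 0, -1, 0, 0.03, 5.9, 0, 0, 0, -1, 0, 0.03, 5.9, 0, 0, 0, -1, 0, 0.03, 5.9, 0, 0, 0, -1, 0, 0.03, 5.9, 0, 0, 0, -1], force=40)

```text
clock: 9.1
eef_pos: [444.4, -329.5, 10.8]
orientation: [0.0, 0.999, 0.047, 0.001]
ft_force: [0.6, 0.4, 2.7]
finger_gap: 0.21
```

```bash
python3 - <<'E'
from rig import *
from h import *
st=get_state();print(st["eef_pos"],st["finger_gap"],st["ft_force"])
c=camera("wrist");cv2.imwrite("pics/w7.png",c["img"])
E
```

```text
[ 444.442528   -329.46387346   10.84425695] 0.20999906240162958 [0.57074479 0.3701001  2.7159558 ]
```

View pics/w7.png

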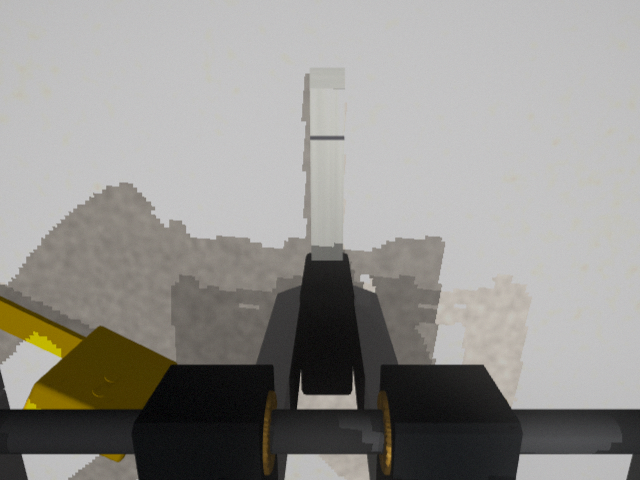

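The gauge is gripped (gap 19.7 mm), with the tip at (327.5,68) and the line at (327.5,137). Now I measure the in-hand offset.

```bash
python3 - <<'E'
from rig import *
from h import *
c=camera("wrist");st=get_state();M=q2R(st["orientation"])
for p,z in [((327.5,68),11.6),((327.5,137),13),((327,260),13)]:
  w=ray(c,p,z);print(w,(M.T@(w-st["eef_pos"])).round(1))
print(st["eef_pos"],go(st,f2w(-175,0,100),TH),go(st,f2w(-125,0,60),TH))
E
```

```text
[ 546.91046982 -320.05988816   11.6       ] [102.9   0.3  -0.5]
[ 520.51301628 -322.53765551   13.        ] [76.4  0.2 -1.9]
[ 467.40846443 -327.30419308   13.        ] [23.1  0.  -2.1]
[ 444.45937054 -329.44230831   10.84283093] (array([  0.27, -43.94,  -8.96]), array([ 0.001, -0.003,  0.263])) (array([  5.08, -42.64,  -4.95]), array([ 0.001, -0.003,  0.263]))
```

Emit:
step_arm(steps=[0, 0, -4, 0, 0, 0, -1, 0, 0, -8, 0, 0, 0, -1, 0, -3, -10, 0, 0, 0.05, -1, 0.3, -43.9, -10, 0, 0, 0.263, -1, 0.3, -43.9, -10, 0, 0, 0.263, -1, 0.3, -43.9, -10, 0, 0, 0.263, -1, 0.3, -43.9, -10, 0, 0, 0.263, -1, 0.3, -43.9, -10, 0, 0, 0.263, -1, 0.3, -43.9, -10, 0, 0, 0.263, -1, 0.3, -43.9, -10, 0, 0, 0.263, -1])

```text
clock: 10.2
eef_pos: [410.0, 51.1, 109.8]
orientation: [-0.0, 0.996, -0.085, 0.001]
ft_force: [0.8, 0.1, -1.0]
finger_gap: 0.212
```

```bash
python3 - <<'E'
from rig import *
from h import *
st=get_state();print(st["eef_pos"],w2f(st["eef_pos"]),st["joint_positions"].round(2),go(st,f2w(-165,0,60),TH))
E
```

```text
[409.98323734  51.06441668 109.84615532] [-161.12181282  -55.73063122  109.84615532] [-0.01 -0.19  1.82  0.    1.5   1.73] (array([-0.4 , -5.57,  4.99]), array([-0.   , -0.002, -0.   ]))
```

Emit:
step_arm(steps=[-0.4, -5.6, 0, 0, 0, 0, -1, -0.4, -5.6, 2, 0, 0, 0, -1, -0.4, -5.6, 5, 0, 0, 0, -1, -0.4, -5.6, 5, 0, 0, 0, -1, -0.4, -5.6, 5, 0, 0, 0, -1, -0.4, -5.6, 5, 0, 0, 0, -1])

```text
clock: 10.8
eef_pos: [417.5, 104.8, 61.5]
orientation: [-0.0, 0.996, -0.085, 0.002]
ft_force: [1.2, -0.2, -0.6]
finger_gap: 0.209
```

```bash
python3 - <<'E'
from rig import *
from h import *
st=get_state();print(w2f(st["eef_pos"]),st["ft_force"],go(st,f2w(-165,0,38),TH))
c=camera("wrist");cv2.imwrite("pics/w8.png",c["img"])
for p in [(-45,-20),(-45,20),(-20,-20)]: print(p,proj(c,f2w(*p,32)))
E
```

```text
[-162.78015514   -1.50910805   61.5035167 ] [ 1.24907141 -0.21461291 -0.57949413] (array([-0.23, -0.15,  2.35]), array([-0.001, -0.004, -0.001]))
(-45, -20) [367.71329645  40.94601557]
(-45, 20) [280.12868408  41.08090544]
(-20, -20) [369.19557939 -21.25192215]
```

View pics/w8.png

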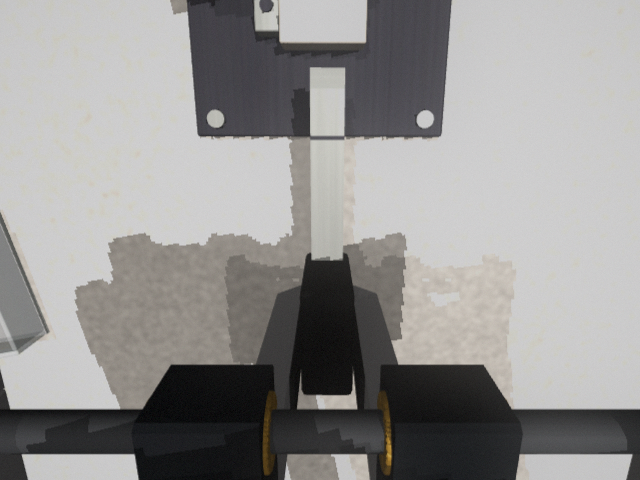

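Emit:
step_arm(steps=[-0.2, -0.15, 1.2, 0, -0.003, 0, -1, -0.2, -0.15, 2.3, 0, -0.003, 0, -1, 1, -0.15, 2.3, 0, -0.003, 0, -1, 2, -0.15, 2.3, 0, -0.003, 0, -1, 3, -0.15, 2.3, 0, -0.003, 0, -1, 3.4, -0.15, 2.3, 0, -0.003, 0, -1, 3.4, -0.15, 2.3, 0, -0.003, 0, -1, 3.4, -0.15, 2.3, 0, -0.003, 0, -1])

```text
clock: 11.65
eef_pos: [450.4, 100.8, 37.3]
orientation: [-0.0, 0.996, -0.085, -0.001]
ft_force: [0.0, -0.1, -1.0]
finger_gap: 0.21
```

```bash
python3 - <<'E'
from rig import *
from h import *
st=get_state();print(w2f(st["eef_pos"]),st["ft_force"],go(st,f2w(-128,0,33),TH))
c=camera("wrist");cv2.imwrite("pics/w9.png",c["img"])
E
```

```text
[-1.29661996e+02  1.27009436e-01  3.72829432e+01] [ 0.03808148 -0.11910198 -0.97389419] (array([0.17, 0.01, 0.43]), array([-0.   ,  0.001,  0.   ]))
```

View pics/w9.png

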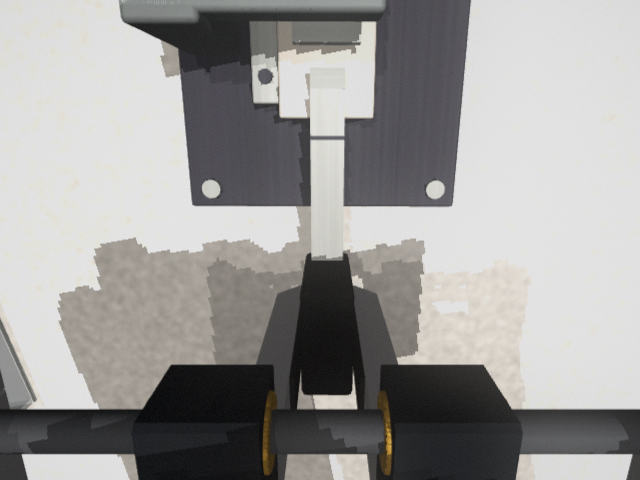

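The tip at (327,68) is over the bar, and the blade centre line (327.5) matches the foot's centre (328,30). I lower until it touches.

Emit:
step_arm(steps=[0.1, 0, 0.2, 0, 0, 0, -1, 0.1, 0, 0.35, 0, 0, 0, -1, 0.1, 0, 0.4, 0, 0, 0, -1, 0.1, 0, 0.4, 0, 0, 0, -1, 0.1, 0, 0.4, 0, 0, 0, -1])

```text
clock: 12.2
eef_pos: [451.3, 100.7, 33.3]
orientation: [-0.0, 0.996, -0.084, -0.0]
ft_force: [-0.5, 0.8, -1.6]
finger_gap: 0.211
```

```bash
python3 - <<'E'
from rig import *
from h import *
st=get_state();print(w2f(st["eef_pos"]),st["ft_force"],st["wrist_torque"])
E
```

```text
[-128.75633557    0.16961815   33.27726093] [-0.547264    0.76922547 -1.60731349] [ 0.00047152  0.05845861 -0.00680934]
```

Emit:
step_arm(steps=[0, 0, 0.05, 0, 0, 0, -1, 0, 0, 0.1, 0, 0, 0, -1, 0, 0, 0.1, 0, 0, 0, -1])

```text
clock: 12.5
eef_pos: [451.4, 100.8, 32.9]
orientation: [-0.0, 0.996, -0.084, -0.0]
ft_force: [-3.2, -0.6, 4.3]
finger_gap: 0.209
```

```bash
python3 - <<'E'
from rig import *
from h import *
st=get_state();print(w2f(st["eef_pos"]),st["ft_force"],st["wrist_torque"],st["orientation"])
E
```

```text
[-128.65898186    0.25047507   32.92604274] [-3.23963368 -0.60522204  4.26609103] [-0.01169905  0.23968308  0.00477963] [-2.47705822e-04  9.96425681e-01 -8.44733431e-02 -2.32912586e-04]
```

Contact came at z 32.9, as predicted, with about 5 N. I ease off slightly and slide in.

Emit:
step_arm(steps=[0.3, 0, -0.03, 0, 0, 0, -1, 0.6, 0, -0.03, 0, 0, 0, -1, 0.9, 0, -0.03, 0, 0, 0, -1, 1.2, 0, -0.03, 0, 0, 0, -1, 1.5, 0, -0.03, 0, 0, 0, -1, 1.7, 0, -0.03, 0, 0, 0, -1])

```text
clock: 13.1
eef_pos: [468.5, 97.9, 32.9]
orientation: [-0.0, 0.996, -0.085, -0.0]
ft_force: [-5.3, 0.8, 5.9]
finger_gap: 0.212
```

```bash
python3 - <<'E'
from rig import *
from h import *
st=get_state();print(w2f(st["eef_pos"]),RM.T@st["ft_force"][:2],st["ft_force"],st["wrist_torque"],st["orientation"],st["finger_gap"])
c=camera("wrist");cv2.imwrite("pics/w10.png",c["img"])
E
```

```text
[-111.3680971     0.29049      32.91504373] [-5.39740465 -0.12596907] [-5.34122672  0.78685597  5.92734627] [ 0.13931024  0.23418235 -0.00649542] [-3.07584312e-04  9.96423367e-01 -8.45000217e-02 -3.53143749e-04] 0.2115746579886348
```

View pics/w10.png

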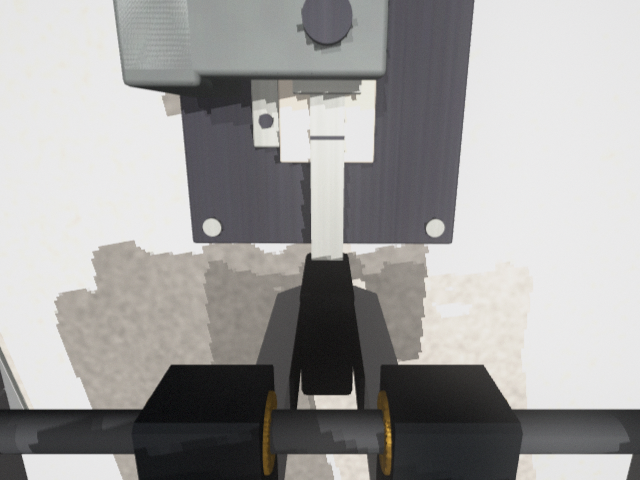

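The blade is entering under the foot, the line at (327,137) is still about 17 mm short, and the bar is unmoved. I continue.

Emit:
step_arm(steps=[0.3, 0, 0, 0, 0, 0, -1, 0.6, 0, 0, 0, 0, 0, -1, 0.9, 0, 0, 0, 0, 0, -1, 1.2, 0, 0, 0, 0, 0, -1, 1.45, 0, 0, 0, 0, 0, -1, 1.65, 0, 0, 0, 0, 0, -1, 1.65, 0, 0, 0, 0, 0, -1])

```text
clock: 13.85
eef_pos: [481.6, 95.8, 32.7]
orientation: [-0.001, 0.996, -0.084, -0.004]
ft_force: [-11.0, 1.4, 10.8]
finger_gap: 0.211
```

```bash
python3 - <<'E'
from rig import *
from h import *
st=get_state();print(w2f(st["eef_pos"]),RM.T@st["ft_force"][:2],st["ft_force"],st["wrist_torque"],st["orientation"],st["finger_gap"])
c=camera("wrist");cv2.imwrite("pics/w11.png",c["img"])
print(proj(c,f2w(-18,0,35)))
print(w2f(ray(c,(327,137),35)))
E
```

```text
[-98.12062814   0.40124114  32.67018339] [-11.09533247  -0.5237988 ] [-11.02455165   1.35647658  10.78525043] [ 0.28048827  1.58573117 -0.03281899] [-5.08927420e-04  9.96427045e-01 -8.43624262e-02 -3.98314423e-03] 0.21142462707299103
[328.4604054  127.57029294]
[-21.71964235   0.59242415  35.        ]
```

View pics/w11.png

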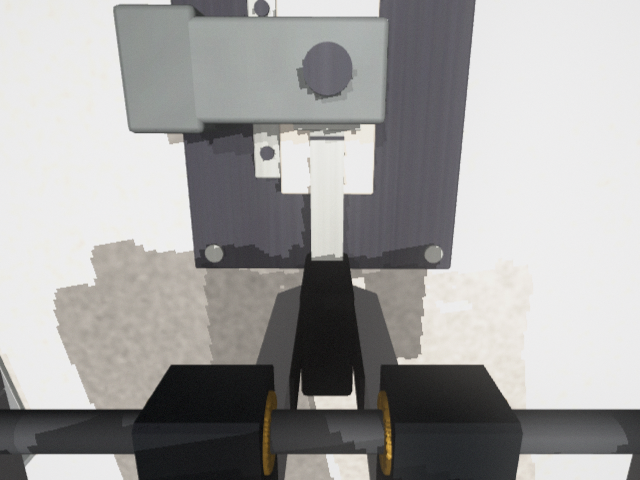

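The line at (327,137) is at about fixture x -21.7, so it needs about 4 mm more. Downward push is 11 N, so I ease off a little and finish the slide.

Emit:
step_arm(steps=[0.2, 0, -0.04, 0, 0, 0, -1, 0.4, 0, -0.05, 0, 0, 0, -1, 0.5, 0, -0.05, 0, 0, 0, -1, 0.5, 0, -0.05, 0, 0, 0, -1])

```text
clock: 14.3
eef_pos: [486.4, 94.8, 32.7]
orientation: [-0.0, 0.996, -0.084, -0.004]
ft_force: [-11.3, 1.6, 8.8]
finger_gap: 0.211
```

```bash
python3 - <<'E'
from rig import *
from h import *
st=get_state();print(w2f(st["eef_pos"]),RM.T@st["ft_force"][:2],st["ft_force"],st["wrist_torque"],st["orientation"],st["finger_gap"])
c=camera("wrist");cv2.imwrite("pics/w12.png",c["img"])
print(w2f(ray(c,(327,137),35)))
for p in [(-45,-20),(-45,20)]: print(p,proj(c,f2w(*p,32)))
for n in ["scene"]:
  c=camera(n);cv2.imwrite("pics/s12.png",cv2.resize(c["img"][220:350,280:410],(600,600),interpolation=2))
E
```

```text
[-93.23338537   0.29708115  32.71286083] [-11.45515587  -0.34605721] [-11.34921176   1.59240191   8.81677153] [0.33166421 1.5112612  0.00720752] [-4.17637523e-04  9.96426578e-01 -8.43622999e-02 -4.11123331e-03] 0.21079182667583873
[-16.83276729   0.49823537  35.        ]
(-45, -20) [374.05835585 203.33635187]
(-45, 20) [282.19994644 203.31388885]
```

View pics/w12.png

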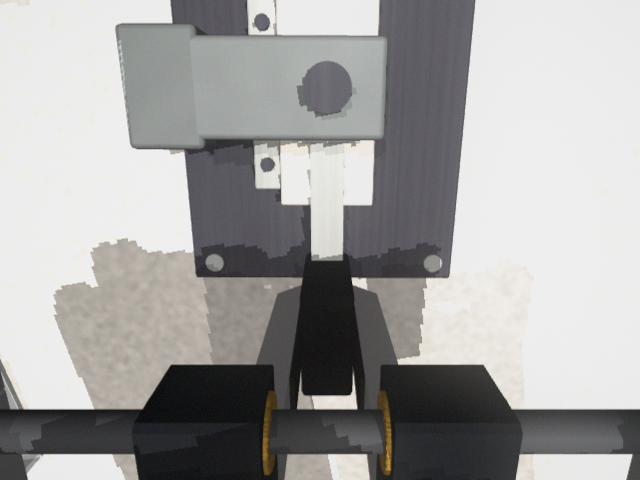

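View pics/s12.png

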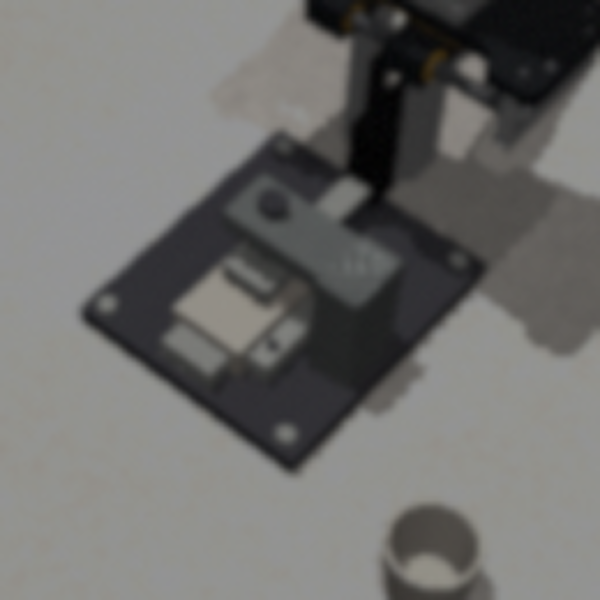

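Emit:
step_arm(steps=[0, 0, -0.02, 0, 0, 0, -1, 0, 0, -0.02, 0, 0, 0, -1, 0, 0, -0.02, 0, 0, 0, -1, 0, 0, -0.02, 0, 0, 0, -1, 0, 0, -0.02, 0, 0, 0, -1])

```text
clock: 14.9
eef_pos: [486.4, 94.8, 32.7]
orientation: [-0.0, 0.996, -0.084, -0.004]
ft_force: [-10.0, 2.0, 7.4]
finger_gap: 0.212
```

```bash
python3 - <<'E'
from rig import *
from h import *
st=get_state();print(w2f(st["eef_pos"]),RM.T@st["ft_force"][:2],st["ft_force"],st["orientation"],st["finger_gap"],abs(st["joint_vel"]).max())
c=camera("wrist");cv2.imwrite("pics/w13.png",cv2.resize(c["img"][120:280,230:430],(800,640)[:1]+(600,),interpolation=2))
print(w2f(ray(c,(327,137),35)),proj(c,f2w(-45,-20,32)),proj(c,f2w(-45,20,32)))
E
```

```text
[-93.21951347   0.31545317  32.72891089] [-10.16479495   0.32642994] [-9.96385665  2.03744288  7.42019001] [-4.22603209e-04  9.96429158e-01 -8.43364741e-02 -4.01412350e-03] 0.21236463298547056 0.003295478514804586
[-16.83183839   0.49611824  35.        ] [374.04950346 203.3355192 ] [282.19810203 203.31198953]
```

View pics/w13.png

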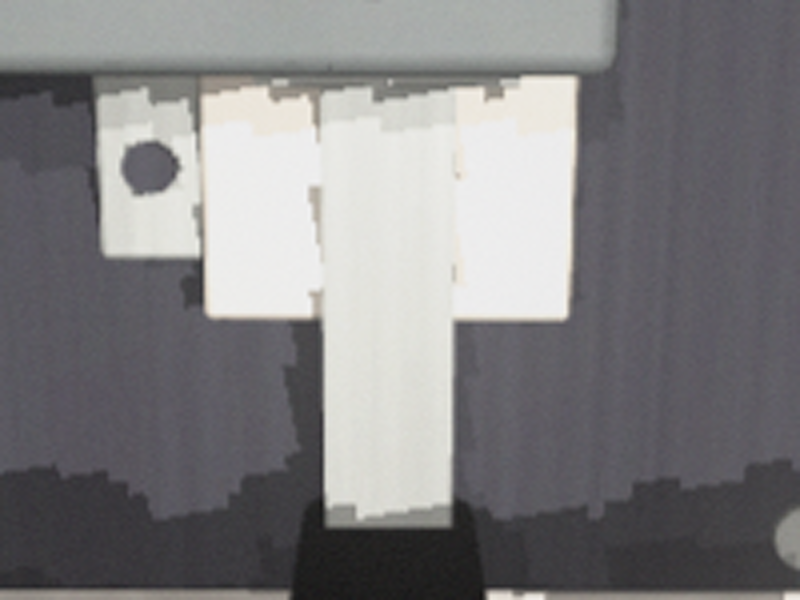

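```bash
python3 - <<'E'
from rig import *
from h import *
c=camera("wrist")
print(proj(c,f2w(-87,-20,12)),"seen row 276.8"); print(w2f(ray(c,(328,205.3),32)),w2f(ray(c,(328,276.8),12)))
g=cv2.cvtColor(c["img"],cv2.COLOR_BGR2GRAY).astype(int)
print(g[195:212,300],g[268:284,270])
E
```

```text
[367.13292832 276.57396837] seen row 276.8
[-45.87540528   0.05137783  32.        ] [-8.71317921e+01 -3.34059345e-02  1.20000000e+01]
[236 238 237 236 237 236 236 236 231 198 131 102 100 100 100 100  98] [ 57  59  56  59  56  56  58  59  53 105 138 141 141 146 145 144]
```

```bash
python3 - <<'E'
from rig import *
print(close_job())
E
```

```text
the job is handed in; nothing more can be done
None
```

I pushed the bar onto its side fence and then its end stop. I then slid the black feeler gauge flat along the bar and under the sprung foot, and handed the job in at about 15 s while still gripping it. No verdict came back.

My last checks before handing in:

- **Bar:** Its near end measured x ≈ -45.7 to -45.9 mm, where home is -45.0. That 0.7–0.9 mm is inside the 2 mm limit and about what the camera calibration can resolve. Its side was flat against the fence. It stopped against 6.5 N of push on the fence and 11 N on the stop.
- **Line:** I put it at x ≈ -17 mm (target -18) and y ≈ +0.5 mm. This comes from the tool position and the measured position of the gauge in the gripper, because the fixture's arm hid the line in the final picture.
- **Blade:** It was square with the fixture, and the tool was tilted about 0.008 rad. The gauge block was about 22 mm above the table.
- **Hold:** The gauge was gripped at a finger gap of 20 mm and was not moving. Drag was about 10 N and the downward push about 7–8 N.
- **Not measured:** I could not read the foot's lift or its force on the blade directly. I took them from the drag and the blade height.

I did not touch the box, crucible or tweezers, and I left the yellow look-alike where it was. I did not take a final picture to check them.

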